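# Try two screw caps on the thread gauge and reject the one that stops short

### The job

Two T-handled brass screw caps have been started by hand on the two threaded necks of the gauge block, ready for an air test: screw each of them down, clockwise, until it stops. Leave the one that goes fully home on its neck; unscrew the one that stops short of the shoulder, lift it off and set it down gently, upright, in the aluminium tray. Do not disturb the other things on the bench.

Things in the scene. Friction and masses are not known exactly. Their poses are not given: they have to be found in the camera images.
- gauge_block: the fixed gauge block: aluminium bar 84 x 266 x 28 mm on a 100 x 280 mm steel base plate, long side along its y, with two upright threaded steel necks 165 mm apart and a small dial (50 mm high) beyond its +y end. Origin: centre of its underside, on the bench
- neck_a (a point): centre of the shoulder (flat collar 67 mm across) of the neck at the block's -y end, 34 mm above the bench, z up the neck's axis. The neck stands 26.5 mm above it, 41 mm across its right-hand round thread, 20 mm a turn: clockwise from above screws a cap down. It turns freely (a few N at the bar end) until tight; a started cap cannot be pulled off without unscrewing
- neck_b (a point): the same at the block's +y end. A good cap turns about 145 degrees until its rim lies on the shoulder and is tight 30 to 60 degrees later. The shallow one stops with its rim 6 mm above the shoulder after about 35 degrees and is tight 30 to 60 degrees later; turned back from there by under 80 degrees it is still held, from 130 on it sits loose (a side push can tip it off) and lifts straight up
- cap_1: brass screw cap, one of two that look exactly alike: knurled body 60 mm across, 35 mm tall, open below, steel T bar on top (its own entry); 0.2 to 0.43 kg. Origin: centre of its rim (underside); z up out of its top, x along the bar. Starts on one of the necks, rim about 8 mm above the shoulder. One of the two is bored too shallow, which cannot be seen from outside
- cap_2: brass screw cap, one of two that look exactly alike: knurled body 60 mm across, 35 mm tall, open below, steel T bar on top (its own entry); 0.2 to 0.43 kg. Origin: centre of its rim (underside); z up out of its top, x along the bar. Starts on one of the necks, rim about 8 mm above the shoulder. One of the two is bored too shallow, which cannot be seen from outside
- cap_1_bar (a point): centre of the cap's T bar, 54 mm above the rim; x along the bar. Bar 12 mm thick, 140 mm between the centres of its 17 mm ball ends, with a 21 mm thick sleeve over its middle 21 mm and a 16 mm stem below; 13 mm of air between the bar and the flat top of the body
- cap_2_bar (a point): centre of the cap's T bar, 54 mm above the rim; x along the bar. Bar 12 mm thick, 140 mm between the centres of its 17 mm ball ends, with a 21 mm thick sleeve over its middle 21 mm and a 16 mm stem below; 13 mm of air between the bar and the flat top of the body
- reject_tray: loose aluminium tray 182 (its x) x 107 (its y) x 20 mm, thin walls; the flat inside measures 172 x 96 mm, and a thing in it stands at bench height. Origin: centre of its underside
- flux_tin: round black tin, 41 mm across, 24 mm high; a bystander, to be left where it is. Origin: centre of its underside
- brass_brush: brush with a wooden handle, 178 mm long along its y, 22 mm high; a bystander, to be left where it is. Origin: centre of its underside
- caliper: steel caliper, 208 mm long along its y, 60 mm wide, 7 mm high; a bystander, to be left where it is. Origin: centre of its underside

How it is judged:
By the outcome, as a careful person would: the job done as asked, in the order asked, and still so for the second after the job is handed in, with the robot touching nothing.
It also fails if it takes over 72 s, if anything falls off the work surface, if the arm or the gripper's body presses on something with over 40 N, if the wrist force passes 120 N, or if a joint passes its speed limit or range.

### The arm

A 6-joint arm with a two-finger parallel gripper is mounted at the origin on a cart in front of the work surface, level with it; the furniture and walls round the work are solid. World frame = base frame: x ahead of the robot, y to its left, z up, the work surface at z = 0. Lengths are in mm, angles in rad, forces in N, time in s.
With the tool pointing down it reaches from about 300 to 775 mm from the base axis. Payload 14.6 kg.
Tool frame: the origin (TCP) lies between the finger pads; the fingertips stand 19 mm ahead of it and the grasp point (between the pads) is the TCP; z points along the fingers, y is the line along which they close (so a half turn about z gives the same grasp; the last joint's range is limited). The gripper opens to 94 mm and grips with 3 to 60 N. Pads are 16 mm wide; open, the fingers measure 119 mm over their backs; the gripper's body (75 mm by 177 mm) begins 78 mm behind the grasp point.
Start: joints at [1.257, 0.3, 1.521, -0, 1.321, -0.067], TCP at [134.364, 533.325, 224.446] pointing down, gripper open.
Joint ranges: [-3.03, 3.03], [-0.79, 2.21], [0.23, 2.52], [-1.04, 4.18], [0, 3.07], [-2.55, 2.55]. Speed limits (rad/s): [2.22, 2.22, 2.57, 3.14, 3.14, 3.14].

### API

Orientations are given as [roll, pitch, yaw] about the fixed x, y, z axes, in that order (R = Rz(yaw) Ry(pitch) Rx(roll)).
In Python, from cell import monitor, imaging, job, find_in, trace gives the robot as it stands. The module is installed in compiled form; this text tells all that it offers.
- The arm moves only by the tool arm_command, never from a script. Its argument "steps" is a list of rows, each a list of 5 numbers: the opening, from 0 (shut) to 1 (fully open), then the shift along the tool's x, y, z in mm, then the turn about the tool's z in degrees. In form: [[gripper, dx, dy, dz, turn], ...]. A call has 1 to 20 rows; each row is the pose to reach, as a shift and turn from the pose commanded when the call began, along the tool's axes at that moment; what a row does not reach only later rows make up. A row lasts 1/8 s, in which the tool goes at most 62.5 mm and 10.7 degrees, less where a joint would pass 70% of its speed; a pose out of reach is approached as far as the arm can. A call with a gripper value outside its range is refused whole. The fingers move at their own pace and stop on an object; "force" is the grip in N (left out, the last holds). Time passes only in rows, so rows that repeat a pose let the fingers close. It gives the time, the measured TCP pose, the force, the opening and the grip force at its end, in the units of the state.
- monitor.read_state(): the state, without advancing time (a new reading comes with each control period).
- imaging.camera(name): name is "side" or "top" or "wrist"; returns a dict with "img" (384x512x3 uint8, red, green, blue), "mtx" (3x3 intrinsics, pixels), "view" (4x4, takes a point from world to camera coordinates). Camera axes: x right, y down, z forward; pixel columns grow to the right and rows downward; lengths in mm; the calibration is good to about 2 mm. A picture is of the moment at which its call begins. There is no depth.
- job.sign_off(): hands the job in; it is judged then, once.
Trained networks look in a picture, given as the dict that the camera call returned (one of the last four; its "shot" number tells which), for a name from the list of things; names that differ only in an ending like _2 or _b are one class to them, and where a whole thing is asked for, a point or a joint stands for the part that bears it (a point fixed in the world has none). Each returns a list of dicts, best first, with "p" (0 to 1); they miss things now and then, are a little off and sometimes report something else, mostly with a low value. They report only what shows in the picture. A call takes as long as a camera call.
- find_in(picture, target): "rect" ([centre column, centre row, width, height] in pixels, round what is visible of it).
- trace(picture, target): "region" (384x512 bool, what is visible of it) and "rect" ([centre column, centre row, width, height] in pixels, round what is visible of it).
The state is a dict: "clock": time; "joints": joint angles; "qd": joint speeds; "effort": joint torques, N m; "eef_pos": TCP position; "eef_rot": TCP orientation; "wrist_force": force on the tool from outside, world axes, zero at the start; "moment": the same for the moment, N m; "finger_gap": finger opening in mm; "finger_force": force on a finger pad.
Only numpy, scipy, OpenCV 4.12 (cv2) and the standard library are available. Lean on these libraries where they do the work, as an engineer would, in place of code of your own. Each camera call takes 0.05 s, during which the arm holds its last target. There are 200 camera calls.

## Working session

There is one attempt and no reset: what is moved stays moved. The work goes in short steps, Python scripts to look and compute and a tool call to move; the robot and the scene stay as the last step left them, time stands still between calls to the robot, and variables do not carry over. Pictures are saved under pics/ and viewed, at most 10 in all, crops included, and the job is handed in when it is done.

Besides the shell and the picture viewer there is one more tool, called after "Request:" as a command line: name --pt "numbers of a row" for each row, then --argument value for the rest. arm_command: Moves the arm, as the interface text tells. Its arguments: {"type":"object","properties":{"steps":{"type":"array","items":{"type":"array","items":{"type":"number"}}},"force":{"type":"number"}},"required":["steps"]}

```bash
mkdir -p pics; python3 - <<'E'
from cell import monitor, imaging, job, find_in, trace
import cv2,numpy as np,pickle
ims=[]
for n in ("side","top"):
    c=imaging.camera(n); ims.append(c["img"][:,:,::-1])
    pickle.dump({k:c[k] for k in("img","mtx","view")},open(n+".pkl","wb"))
    V=c["view"]; print(n,np.round(-V[:3,:3].T@V[:3,3]),np.round(V[2,:3],2),c["mtx"][0,0])
    for t in("cap_1","cap_1_bar","gauge_block","reject_tray","flux_tin","brass_brush","caliper"):
        print(t,[(np.round(d["rect"]).tolist(),round(d["p"],2)) for d in find_in(c,t)[:3]])
    cv2.imwrite(f"pics/{n}0.png",c["img"][:,:,::-1])
print(monitor.read_state())
E
```

```text
side [ 160. -770.  625.] [ 0.36  0.78 -0.52] 368.72202683665205
cap_1 [([311.0, 228.0, 51.0, 36.0], 0.97), ([278.0, 198.0, 50.0, 32.0], 0.8)]
cap_1_bar [([277.0, 197.0, 48.0, 30.0], 0.8)]
gauge_block [([298.0, 230.0, 89.0, 83.0], 0.81)]
reject_tray [([331.0, 312.0, 97.0, 57.0], 0.95)]
flux_tin [([262.0, 284.0, 22.0, 16.0], 0.78), ([279.0, 199.0, 48.0, 30.0], 0.4)]
brass_brush []
caliper [([278.0, 199.0, 52.0, 31.0], 0.51), ([228.0, 157.0, 21.0, 19.0], 0.41)]
top [ 412.   50. 1349.] [ 0.08  0.01 -1.  ] 427.9332158510461
cap_1 [([326.0, 160.0, 21.0, 51.0], 0.68), ([272.0, 164.0, 27.0, 54.0], 0.65)]
cap_1_bar [([272.0, 164.0, 20.0, 51.0], 0.56)]
gauge_block [([293.0, 166.0, 106.0, 37.0], 0.94)]
reject_tray [([386.0, 186.0, 36.0, 59.0], 0.74)]
flux_tin [([342.0, 212.0, 16.0, 14.0], 0.56)]
brass_brush [([185.0, 209.0, 11.0, 63.0], 0.74)]
caliper [([133.0, 161.0, 70.0, 17.0], 0.7)]
{'clock': 0.8, 'joints': array([ 1.25739255e+00,  2.99884436e-01,  1.52098894e+00, -2.20304689e-05,
        1.32071445e+00, -6.65652969e-02]), 'qd': array([-6.72627358e-06, -1.55686996e-03, -3.34731923e-04, -6.15710221e-04,
       -1.10906304e-03,  7.14601905e-04]), 'effort': array([-1.06496729e-03, -5.31616151e+01, -3.52906680e+01,  7.08375592e-02,
        2.12868262e-02, -5.66727550e-06]), 'eef_pos': array([134.37341782, 533.32317413, 224.45880445]), 'eef_rot': array([3.14158926e+00, 2.16187696e-05, 2.89475963e+00]), 'wrist_force': array([ 0.33727048, -0.13570963,  0.22866469]), 'moment': array([ 0.01393563, -0.01234289,  0.04207122]), 'finger_force': 0.0, 'finger_gap': 94.10051069594469}
```

View composite.

```bash
python3 - <<'E'
import cv2
t=cv2.imread("pics/top0.png");s=cv2.imread("pics/side0.png")
cv2.imwrite("pics/c1.png",cv2.resize(t[100:260,200:430],None,fx=3.4,fy=3.4,interpolation=3))
cv2.imwrite("pics/c2.png",cv2.resize(s[150:350,200:400],None,fx=3,fy=3,interpolation=3))
E
```

```text
(no output)
```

View pics/c1.png

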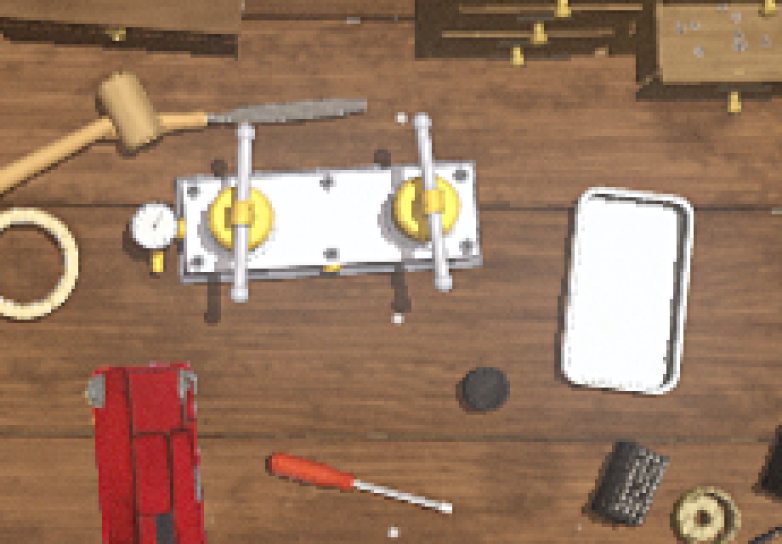

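View pics/c2.png

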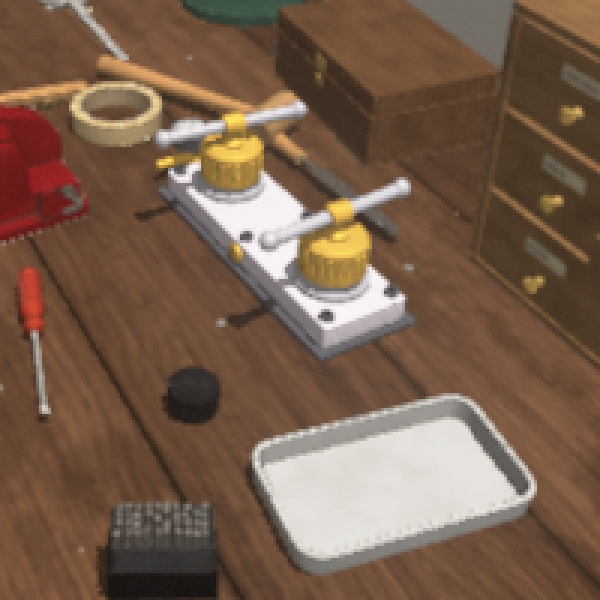

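```bash
cat > h.py <<'E'
import numpy as np
def ray(c,px,z):
    V=c["view"];K=c["mtx"];o=-V[:3,:3].T@V[:3,3]
    d=V[:3,:3].T@np.linalg.solve(K,[px[0],px[1],1.]);return (o+d*(z-o[2])/d[2])[:2]
def proj(c,P):
    q=c["view"][:3,:3]@np.array(P,float)+c["view"][:3,3];q=c["mtx"]@q;return q[:2]/q[2]
E
python3 - <<'E'
import pickle,numpy as np
from h import *
T=pickle.load(open("top.pkl","rb"));S=pickle.load(open("side.pkl","rb"))
f=lambda p:(p[0]/3.4+200-.35,p[1]/3.4+100-.35)
g=lambda p:(p[0]/3+200-.33,p[1]/3+150-.33)
for n,a,b,sa,sb in(("b",(246,130),(239,295),(303,109),(164,140)),("a",(422,121),(444,284),(402,186),(267,241))):
    for nm,c,A,B in(("top",T,f(a),f(b)),("side",S,g(sa),g(sb))):
        A=ray(c,A,96);B=ray(c,B,96);d=A-B
        print(n,nm,A.round(1),B.round(1),"mid",((A+B)/2).round(1),"len",np.hypot(*d).round(1),"ang",np.degrees(np.arctan2(d[1],d[0])).round(1))
for p in((580,190),(690,200),(670,390),(565,383)):print("tray",ray(T,f(p),20).round(1))
for p in((262,465),(455,398),(535,485),(318,572)):print("trayS",ray(S,g(p),20 ).round(1))
print("tin",ray(T,f((485,388)),24).round())
print("block",[ray(T,f(p),28).round() for p in((178,180),(474,163),(481,265),(184,278))])
E
```

```text
b top [660.8   8.7] [516.4  13.9] mid [588.6  11.3] len 144.4 ang -2.0
b side [662.  11.] [517.2  14.8] mid [589.6  12.9] len 144.8 ang -1.5
a top [ 670.  -144.5] [ 527.5 -163.1] mid [ 598.7 -153.8] len 143.6 ang 7.4
a side [ 671.3 -138.6] [ 528.  -159.1] mid [ 599.6 -148.9] len 144.8 ang 8.2
tray [ 622.5 -301.3]
tray [ 614.1 -402.1]
tray [ 439.5 -381. ]
tray [ 445.  -285.7]
trayS [ 449.3 -300.7]
trayS [ 613.9 -304. ]
trayS [ 612.5 -395.1]
trayS [ 439.1 -393. ]
tin [ 440. -212.]
block [array([627.,  68.]), array([ 645., -203.]), array([ 551., -208.]), array([537.,  62.])]
```

Request:
arm_command --pt "0.5 -519.8 -405 0 -12" --pt "0.5 -519.8 -405 0 -12" --pt "0.5 -519.8 -405 0 -12" --pt "0.5 -519.8 -405 0 -12" --pt "0.5 -519.8 -405 0 -12" --pt "0.5 -519.8 -405 0 -12" --pt "0.5 -519.8 -405 0 -12" --pt "0.5 -519.8 -405 0 -12" --pt "0.5 -519.8 -405 0 -12" --pt "0.5 -519.8 -405 0 -12" --pt "0.5 -519.8 -405 0 -12" --pt "0.5 -519.8 -405 0 -12" --pt "0.5 -519.8 -405 30 -12" --pt "0.5 -519.8 -405 60 -12" --pt "0.5 -519.8 -405 60 -12" --pt "0.5 -519.8 -405 60 -12" --force 15

```text
clock: 2.8
eef_pos: [539.8, 14.0, 165.8]
eef_rot: [3.142, 0.001, 3.105]
wrist_force: [0.0, -0.1, 0.0]
finger_gap: 47.1
finger_force: 0.0
```

```bash
python3 - <<'E'
from cell import imaging,monitor
import cv2,numpy as np
from h import *
c=imaging.camera("wrist");im=c["img"][:,:,::-1].copy()
s=monitor.read_state()
for P in((589,12,96),(660.8,9,96),(517,14,96),(599,-152,96)):
    p=proj(c,P);print(P,p.round());cv2.circle(im,tuple(int(v) for v in p),4,(0,0,255),1)
cv2.imwrite("pics/w1.png",im)
E
```

```text
(589, 12, 96) [258. 271.]
(660.8, 9, 96) [258. 351.]
(517, 14, 96) [258. 178.]
(599, -152, 96) [ 47. 290.]
```

View pics/w1.png

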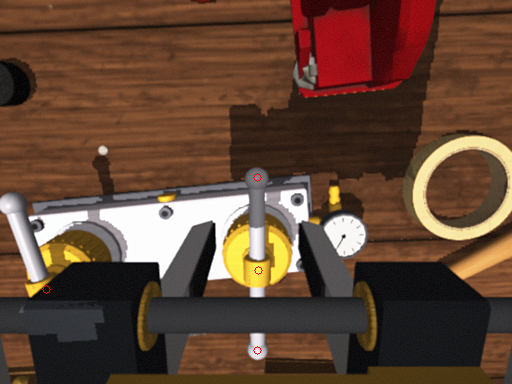

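Request:
arm_command --pt "0.5 0 0 40 0" --pt "0.5 0 0 71 0" --pt "0.2 0 0 71 0" --pt "0.1 0 0 71 0" --pt "0.0 0 0 71 0" --pt "0.0 0 0 71 0" --pt "0.0 0 0 71 0" --force 15

```text
clock: 3.72
eef_pos: [539.6, 13.6, 94.0]
eef_rot: [3.142, 0.001, 3.104]
wrist_force: [-2.2, 0.6, 3.2]
finger_gap: 11.9
finger_force: 15.0
```

Request:
arm_command --pt "0 -0.8 8.7 0.5 10" --pt "0 -3 17.1 1 20" --pt "0 -6.7 25 1.6 30"

```text
clock: 4.1
eef_pos: [547.3, 38.6, 92.2]
eef_rot: [3.141, 0.0, 2.575]
wrist_force: [0.6, -0.3, 0.7]
finger_gap: 11.2
finger_force: 15.0
```

```bash
cat > st.py <<'E'
from cell import monitor
import numpy as np
s=monitor.read_state();p=s["eef_pos"];F=s["wrist_force"]
C=np.array(__import__("sys").argv[1:3],float);d=p[:2]-C;r=np.hypot(*d)
print(s["clock"],"r",r.round(1),"ang",np.degrees(np.arctan2(d[1],d[0])).round(1),"z",p[2].round(1),"yaw",np.degrees(s["eef_rot"][2]).round(1),"F",F.round(1),"tangCW",((d[1]*F[0]-d[0]*F[1])/r).round(1),"rad",(d@F[:2]/r).round(1),"Mz",s["moment"].round(2),"gap",s["finger_gap"].round(1),"q6",np.degrees(s["joints"][5]).round(1))
E
python3 st.py 589 12
```

```text
Traceback (most recent call last):
  File "st.py", line 5, in <module>
    print(s["clock"],"r",r.round(1),"ang",np.degrees(np.arctan2(d[1],d[0])).round(1),"z",p[2].round(1),"yaw",np.degrees(s["eef_rot"][2]).round(1),"F",F.round(1),"tangCW",((d[1]*F[0]-d[0]*F[1])/r).round(1),"rad",(d@F[:2]/r).round(1),"Mz",s["moment"].round(2),"gap",s["finger_gap"].round(1),"q6",np.degrees(s["joints"][5]).round(1))
                                                                                                                                                                                                                                                                        ^^^^^^^^^^^^^^^^^^^^^
AttributeError: 'float' object has no attribute 'round'
```

Request:
arm_command --pt "0 -0.8 8.7 0.5 10" --pt "0 -3 17.1 1 20" --pt "0 -6.7 25 1.6 30"

```text
clock: 4.47
eef_pos: [566.3, 56.1, 90.4]
eef_rot: [3.142, 0.0, 2.051]
wrist_force: [0.1, -0.1, 0.7]
finger_gap: 11.6
finger_force: 15.0
```

```bash
sed -i 's/s\["finger_gap"\].round(1)/round(s["finger_gap"],1)/' st.py
python3 st.py 589 12
```

```text
4.475 r 49.6 ang 117.2 z 90.4 yaw 117.5 F [ 0.1 -0.1  0.7] tangCW 0.1 rad -0.1 Mz [-0.2  -0.01  0.03] gap 11.6 q6 -25.6
```

Request:
arm_command --pt "0 -0.8 8.7 0.5 10" --pt "0 -3 17.1 1 20" --pt "0 -6.7 25 1.6 30"

```text
clock: 4.85
eef_pos: [591.4, 61.5, 88.5]
eef_rot: [-3.141, 0.001, 1.528]
wrist_force: [-1.5, -2.5, -1.9]
finger_gap: 11.3
finger_force: 15.0
```

```bash
python3 st.py 589 12
```

```text
4.85 r 49.6 ang 87.3 z 88.5 yaw 87.5 F [-1.5 -2.5 -1.9] tangCW -1.4 rad -2.6 Mz [-0.63  0.39 -0.01] gap 11.3 q6 4.9
```

Request:
arm_command --pt "0 -0.8 8.7 0.5 10" --pt "0 -3 17.1 1 20" --pt "0 -6.7 25 1.6 30" --pt "0 -11.7 32.1 2.2 40" --pt "0 -17.9 38.3 2.8 50"

```text
clock: 5.48
eef_pos: [628.7, 42.3, 86.3]
eef_rot: [-3.141, 0.001, 0.655]
wrist_force: [-10.0, 1.7, 10.8]
finger_gap: 11.8
finger_force: 15.0
```

```bash
python3 st.py 589 12
```

```text
5.475 r 49.9 ang 37.4 z 86.3 yaw 37.5 F [-10.    1.7  10.8] tangCW -7.4 rad -7.0 Mz [0.05 1.91 0.05] gap 11.8 q6 53.0
```

Request:
arm_command --pt "0 -0.8 8.7 0.3 10" --pt "0 -3 17.1 0.3 20" --pt "0 -6.7 25 0.3 30" --force 25

```text
clock: 5.85
eef_pos: [636.9, 19.3, 86.0]
eef_rot: [-3.14, 0.006, 0.132]
wrist_force: [-27.0, 9.2, 19.2]
finger_gap: 11.5
finger_force: 25.6
```

```bash
python3 st.py 589 12
```

```text
5.85 r 48.5 ang 8.6 z 86.0 yaw 7.6 F [-27.    9.2  19.2] tangCW -13.1 rad -25.3 Mz [1.7  5.09 0.31] gap 11.5 q6 80.8
```

Request:
arm_command --pt "0 -2.7 8.3 -0.8 10" --pt "0 -4.9 16.4 -0.8 20"

```text
clock: 6.1
eef_pos: [635.4, 3.0, 86.9]
eef_rot: [-3.14, 0.003, -0.217]
wrist_force: [-12.3, 14.0, 11.4]
finger_gap: 11.1
finger_force: 24.8
```

```bash
python3 st.py 589 12
```

```text
6.1 r 47.3 ang -10.9 z 86.9 yaw -12.4 F [-12.3  14.   11.4] tangCW -11.4 rad -14.7 Mz [2.49 2.26 0.2 ] gap 11.1 q6 99.3
```

Request:
arm_command --pt "0 -0.7 8.3 -0.3 10" --pt "0 -0.7 8.3 -0.3 10" --force 40

```text
clock: 6.35
eef_pos: [632.8, -4.9, 87.1]
eef_rot: [-3.141, 0.004, -0.388]
wrist_force: [-13.0, 9.2, 9.6]
finger_gap: 10.8
finger_force: 39.6
```

```bash
python3 st.py 589 12
```

```text
6.35 r 46.9 ang -21.1 z 87.1 yaw -22.2 F [-13.    9.2   9.6] tangCW -4.0 rad -15.4 Mz [1.64 2.21 0.16] gap 10.8 q6 108.4
```

```bash
python3 - <<'E'
from cell import imaging
import cv2,numpy as np
s=imaging.camera("side")["img"][130:290,190:400,::-1];t=imaging.camera("top")["img"][110:230,230:390,::-1]
a=cv2.resize(s,(600,457),interpolation=3)
cv2.imwrite("pics/d1.png",a);cv2.imwrite("pics/d1t.png",cv2.resize(t,None,fx=4,fy=4))
E
```

```text
(no output)
```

View pics/d1.png

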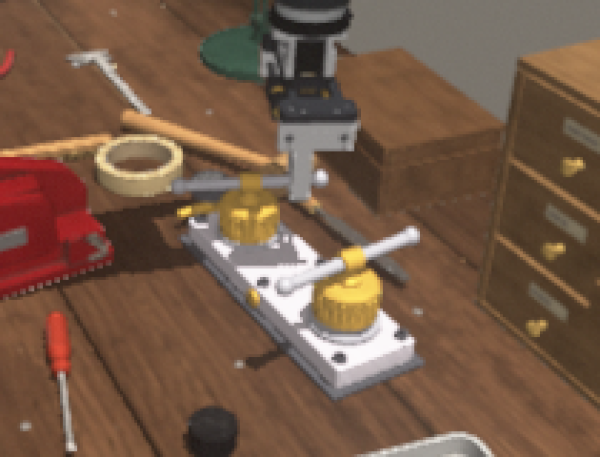

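Cap b (bar from about (180,187) to (320,178)) now sits flush on its shoulder, held at its far end; the other cap and the tray are untouched. Continue to tight.

Request:
arm_command --pt "0 -0.7 8.3 0 10" --pt "0 -0.7 8.3 0 10"

```text
clock: 6.7
eef_pos: [629.3, -11.9, 87.1]
eef_rot: [-3.141, 0.003, -0.562]
wrist_force: [-10.3, 9.3, 9.0]
finger_gap: 11.0
finger_force: 39.7
```

```bash
python3 st.py 589 12
```

```text
6.7 r 46.8 ang -30.7 z 87.1 yaw -32.2 F [-10.3   9.3   9. ] tangCW -2.7 rad -13.6 Mz [1.63 2.01 0.23] gap 11.0 q6 117.7
```

Request:
arm_command --pt "0 -0.7 8.3 0 10"

```text
clock: 6.82
eef_pos: [626.2, -16.2, 87.3]
eef_rot: [-3.135, 0.002, -0.736]
wrist_force: [15.7, 39.2, -3.4]
finger_gap: 11.7
finger_force: 42.9
```

```bash
python3 st.py 589 12
```

```text
6.825 r 46.7 ang -37.2 z 87.3 yaw -42.2 F [15.7 39.2 -3.4] tangCW -40.7 rad -11.2 Mz [ 7.05 -2.58  0.68] gap 11.7 q6 127.1
```

Request:
arm_command --pt "0 0 0 0 0" --pt "0 -0.1 1.5 0 2" --pt "0 -0.1 1.5 0 2"

```text
clock: 7.2
eef_pos: [624.5, -18.4, 87.1]
eef_rot: [-3.138, 0.002, -0.769]
wrist_force: [1.7, 19.9, 2.7]
finger_gap: 11.1
finger_force: 41.1
```

```bash
python3 st.py 589 12
```

```text
7.2 r 46.8 ang -40.6 z 87.1 yaw -44.1 F [ 1.7 19.9  2.7] tangCW -16.2 rad -11.7 Mz [ 3.54 -0.14  0.51] gap 11.1 q6 128.8
```

Request:
arm_command --pt "0 -0.4 5.5 0 5" --pt "0 -0.7 8.3 0 7"

```text
clock: 7.45
eef_pos: [620.8, -21.3, 87.4]
eef_rot: [-3.13, 0.0, -0.892]
wrist_force: [29.1, 41.8, -10.5]
finger_gap: 11.6
finger_force: 42.7
```

```bash
python3 st.py 589 12
```

```text
7.45 r 46.0 ang -46.3 z 87.4 yaw -51.1 F [ 29.1  41.8 -10.5] tangCW -49.9 rad -10.1 Mz [ 7.52 -5.08  0.64] gap 11.6 q6 135.3
```

```bash
python3 - <<'E'
from cell import imaging
import cv2,numpy as np
t=imaging.camera("wrist")["img"][:,:,::-1]
s=imaging.camera("side")["img"][150:230,230:330,::-1]
a=np.vstack([cv2.resize(t,(400,300)),cv2.resize(s,(400,300),interpolation=3)])
cv2.imwrite("pics/d2.png",a)
E
```

```text
(no output)
```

View pics/d2.png

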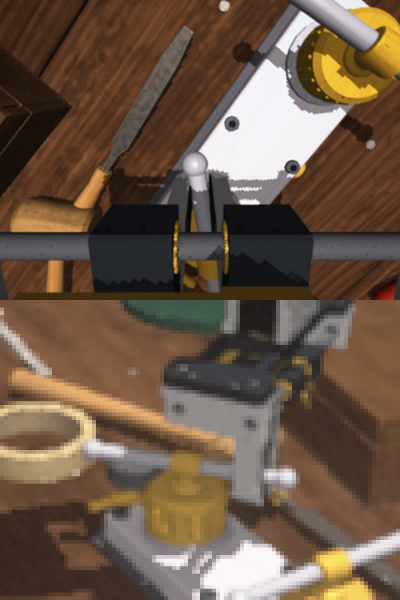

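Request:
arm_command --pt "0.1 0.3 -4 0 -4" --pt "0.45 0.3 -4 0 -4" --pt "0.45 0.3 -4 0 -4" --pt "0.45 0.3 -4 0 -4" --pt "0.45 0.3 -4 -40 -4" --pt "0.45 0.3 -4 -80 -4" --pt "0.45 0.3 -4 -80 -4"

```text
clock: 8.43
eef_pos: [622.2, -25.1, 170.0]
eef_rot: [-3.138, -0.004, -0.823]
wrist_force: [-0.3, 0.2, -0.4]
finger_gap: 42.4
finger_force: 0.0
```

```bash
python3 st.py 589 12; python3 - <<'E'
from cell import imaging
import cv2
from h import *
import numpy as np
c=imaging.camera("side");cv2.imwrite("pics/s2.png",c["img"][:,:,::-1])
c=imaging.camera("wrist");cv2.imwrite("pics/d3.png",c["img"][:,:,::-1])
print([proj(c,(599,-151.5,z)).round() for z in(34,96)],[proj(c,(589,12,z)).round() for z in (34,88)],[ (k,proj(c,(589+70*np.cos(np.radians(k)),12+70*np.sin(np.radians(k)),88)).round()) for k in(-34,-39,-44,-49)])
E
```

```text
8.425 r 49.8 ang -48.1 z 170.0 yaw -47.2 F [-0.3  0.2 -0.4] tangCW 0.1 rad -0.4 Mz [ 0.07  0.12 -0.04] gap 42.4 q6 131.5
[array([376., 102.]), array([408., 100.])] [array([255., 241.]), array([254., 267.])] [(-34, array([232., 183.])), (-39, array([240., 181.])), (-44, array([249., 180.])), (-49, array([257., 180.]))]
```

View pics/d3.png

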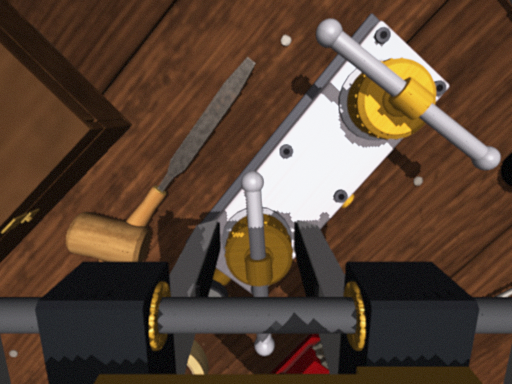

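```bash
python3 - <<'E'
from cell import imaging,monitor
from h import *
import numpy as np
c=imaging.camera("wrist")
for A,B,z in(((331,33),(486,157),96),((252,182),(264,346),88)):
    A=ray(c,A,z);B=ray(c,B,z);d=A-B
    print(A,B,(A+B)/2,np.hypot(*d),np.degrees(np.arctan2(d[1],d[0])))
ang=np.radians(187.5);T=np.array([600,-151.5])+50*np.array([np.cos(ang),np.sin(ang)])
s=monitor.read_state();y=s["eef_rot"][2];D=T-s["eef_pos"][:2]
print(T,D@[np.cos(y),np.sin(y)],D@[np.sin(y),-np.cos(y)],"turn",np.degrees(y)-187.5)
E
```

```text
[ 666.16667953 -144.79082676] [ 529.76902055 -162.78910844] [ 597.96785004 -153.7899676 ] 137.58001132916917 7.517006674366969
[636.10963348 -37.44923662] [533.46211434  59.20069291] [584.78587391  10.87572814] 140.98837563615314 -43.27628052732151
[ 550.42775693 -158.02630961] 49.939257612680215 142.06675102944791 turn -234.6624268887001
```

Request:
arm_command --pt "0.5 10 30 0 -10" --pt "0.5 30 80 0 -20" --pt "0.5 50.1 144.1 0 -30" --pt "0.5 50.1 144.1 0 -40" --pt "0.5 50.1 144.1 0 -50" --pt "0.5 50.1 144.1 0 -60" --pt "0.5 50.1 144.1 0 -70" --pt "0.5 50.1 144.1 0 -80" --pt "0.5 50.1 144.1 0 -90" --pt "0.5 50.1 144.1 0 -100" --pt "0.5 50.1 144.1 0 -110" --pt "0.5 50.1 144.1 0 -120" --pt "0.5 50.1 144.1 0 -130" --pt "0.5 50.1 144.1 0 -140" --pt "0.5 50.1 144.1 0 -150" --pt "0.5 50.1 144.1 0 -160" --pt "0.5 50.1 144.1 0 -170"

```text
clock: 10.7
eef_pos: [549.0, -159.3, 165.2]
eef_rot: [-3.14, -0.002, 2.15]
wrist_force: [0.3, -0.7, -1.4]
finger_gap: 46.9
finger_force: 0.0
```

Request:
arm_command --pt "0.5 0 0 0 -10" --pt "0.5 0 0 0 -20" --pt "0.5 0 0 0 -30" --pt "0.5 0 0 0 -40" --pt "0.5 0 0 0 -50" --pt "0.5 0 0 0 -60" --pt "0.5 0 0 0 -64.7" --pt "0.5 0 0 0 -64.7" --pt "0.5 0 0 0 -64.7"

```text
clock: 11.82
eef_pos: [549.3, -159.4, 166.0]
eef_rot: [3.141, -0.001, -3.012]
wrist_force: [-0.6, 0.4, 0.4]
finger_gap: 46.9
finger_force: 0.0
```

```bash
python3 st.py 598.5 -153; python3 - <<'E'
from cell import imaging
import cv2
from h import *
c=imaging.camera("wrist");im=c["img"][:,:,::-1].copy()
for P in((598.5,-153,96),(549,-159.5,96)): 
    p=proj(c,P);print(p);cv2.circle(im,tuple(int(v) for v in p),4,(0,0,255),1)
cv2.imwrite("pics/d4.png",im)
E
```

```text
11.825 r 49.6 ang -172.6 z 166.0 yaw -172.6 F [-0.6  0.4  0.4] tangCW 0.5 rad 0.5 Mz [0.04 0.04 0.02] gap 46.9 q6 -117.3
[258.60287521 271.4013951 ]
[258.6501992  208.61944686]
```

View pics/d4.png

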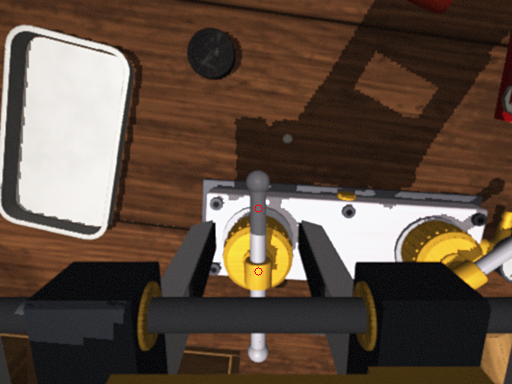

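The bar of cap a runs straight down the middle (258,180)-(258,353), sleeve at (258,271) as predicted. Grip it.

Request:
arm_command --pt "0.5 0 0 40 0" --pt "0.5 0 0 71 0" --pt "0.2 0 0 71 0" --pt "0.0 0 0 71 0" --pt "0.0 0 0 71 0" --pt "0.0 0 0 71 0" --pt "0.0 0 0 71 0" --force 25

```text
clock: 12.75
eef_pos: [549.7, -159.5, 96.2]
eef_rot: [-3.141, 0.001, -3.01]
wrist_force: [-0.1, 0.1, 2.7]
finger_gap: 11.4
finger_force: 25.0
```

Request:
arm_command --pt "0 -0.8 8.7 0.5 10" --pt "0 -3 17.1 1 20" --pt "0 -6.7 25 1.6 30"

```text
clock: 13.12
eef_pos: [553.0, -133.6, 94.6]
eef_rot: [-3.141, 0.001, 2.744]
wrist_force: [-1.1, -1.4, 5.0]
finger_gap: 11.0
finger_force: 25.0
```

```bash
python3 st.py 598.5 -153
```

```text
13.125 r 49.5 ang 156.9 z 94.6 yaw 157.2 F [-1.1 -1.4  5. ] tangCW -1.8 rad 0.5 Mz [-0.19  0.21 -0.06] gap 11.0 q6 -84.5
```

Request:
arm_command --pt "0 -0.8 8.7 0.2 10" --pt "0 -3 17.1 0.2 20"

```text
clock: 13.38
eef_pos: [562.4, -119.0, 94.5]
eef_rot: [3.142, 0.001, 2.395]
wrist_force: [-2.0, -1.4, 3.8]
finger_gap: 11.3
finger_force: 25.0
```

```bash
python3 st.py 598.5 -153
```

```text
13.375 r 49.6 ang 136.7 z 94.5 yaw 137.2 F [-2.  -1.4  3.8] tangCW -2.4 rad 0.5 Mz [-0.21  0.36 -0.07] gap 11.3 q6 -62.8
```

Request:
arm_command --pt "0 -0.8 8.7 0 10" --pt "0 -3 17.1 0 20"

```text
clock: 13.62
eef_pos: [576.2, -108.4, 94.4]
eef_rot: [3.141, 0.0, 2.046]
wrist_force: [-1.8, -1.3, 4.5]
finger_gap: 11.3
finger_force: 25.0
```

```bash
python3 st.py 598.5 -153
```

```text
13.625 r 49.9 ang 116.6 z 94.4 yaw 117.2 F [-1.8 -1.3  4.5] tangCW -2.2 rad -0.3 Mz [-0.3   0.41 -0.11] gap 11.3 q6 -41.4
```

Request:
arm_command --pt "0 -0.8 8.7 0 10" --force 40

```text
clock: 13.75
eef_pos: [584.2, -105.1, 94.4]
eef_rot: [3.142, 0.0, 1.872]
wrist_force: [-2.8, -1.6, 4.1]
finger_gap: 10.9
finger_force: 40.0
```

```bash
python3 st.py 598.5 -153
```

```text
13.75 r 49.9 ang 106.6 z 94.4 yaw 107.2 F [-2.8 -1.6  4.1] tangCW -3.1 rad -0.7 Mz [-0.49  0.67 -0.12] gap 10.9 q6 -30.9
```

Request:
arm_command --pt "0 -0.8 8.7 0 10"

```text
clock: 13.88
eef_pos: [592.5, -103.3, 94.3]
eef_rot: [-3.141, 0.0, 1.697]
wrist_force: [-6.6, -3.3, 3.3]
finger_gap: 10.8
finger_force: 40.0
```

```bash
python3 st.py 598.5 -153
```

```text
13.875 r 50.1 ang 96.9 z 94.3 yaw 97.2 F [-6.6 -3.3  3.3] tangCW -7.0 rad -2.5 Mz [-0.75  1.4   0.02] gap 10.8 q6 -20.6
```

Request:
arm_command --pt "0 -0.8 8.7 0 10"

```text
clock: 14.0
eef_pos: [600.5, -103.0, 94.0]
eef_rot: [-3.139, 0.0, 1.523]
wrist_force: [-10.0, -2.9, 4.6]
finger_gap: 11.2
finger_force: 40.3
```

```bash
python3 st.py 598.5 -153
```

```text
14.0 r 50.0 ang 87.7 z 94.0 yaw 87.3 F [-10.   -2.9   4.6] tangCW -9.9 rad -3.3 Mz [-0.6   1.95  0.27] gap 11.2 q6 -10.4
```

Request:
arm_command --pt "0 -0.8 8.7 0 10"

```text
clock: 14.12
eef_pos: [609.3, -103.6, 94.0]
eef_rot: [-3.139, -0.0, 1.348]
wrist_force: [-10.7, 5.5, 6.7]
finger_gap: 10.9
finger_force: 40.2
```

```bash
python3 st.py 598.5 -153
```

```text
14.125 r 50.6 ang 77.6 z 94.0 yaw 77.3 F [-10.7   5.5   6.7] tangCW -11.7 rad 3.1 Mz [0.83 2.04 0.24] gap 10.9 q6 -0.3
```

Request:
arm_command --pt "0 -0.4 4.4 0 5" --pt "0 -0.8 8.7 0 8"

```text
clock: 14.38
eef_pos: [617.6, -105.5, 94.0]
eef_rot: [-3.138, -0.001, 1.213]
wrist_force: [-5.7, 11.3, 7.1]
finger_gap: 11.0
finger_force: 40.1
```

```bash
python3 st.py 598.5 -153
```

```text
14.375 r 51.2 ang 68.1 z 94.0 yaw 69.5 F [-5.7 11.3  7.1] tangCW -9.5 rad 8.4 Mz [1.87 1.33 0.23] gap 11.0 q6 7.4
```

Request:
arm_command --pt "0 -1.5 8.2 0 10"

```text
clock: 14.5
eef_pos: [625.9, -108.5, 94.5]
eef_rot: [-3.14, -0.003, 1.037]
wrist_force: [5.9, 13.3, 4.6]
finger_gap: 11.1
finger_force: 41.3
```

```bash
python3 st.py 598.5 -153
```

```text
14.5 r 52.3 ang 58.4 z 94.5 yaw 59.4 F [ 5.9 13.3  4.6] tangCW -2.0 rad 14.4 Mz [ 2.41 -0.87  0.51] gap 11.1 q6 17.3
```

Request:
arm_command --pt "0 -0.8 8.7 0 10"

```text
clock: 14.62
eef_pos: [634.1, -115.0, 95.2]
eef_rot: [3.139, -0.003, 0.861]
wrist_force: [5.5, 4.6, 5.3]
finger_gap: 10.7
finger_force: 40.3
```

```bash
python3 st.py 598.5 -153;  python3 - <<'E'
from cell import imaging
import cv2,numpy as np
s=imaging.camera("side")["img"][160:290,230:390,::-1]
cv2.imwrite("pics/d5.png",cv2.resize(s,(640,520),interpolation=3))
E
```

```text
14.625 r 52.1 ang 46.9 z 95.2 yaw 49.3 F [5.5 4.6 5.3] tangCW 0.9 rad 7.1 Mz [ 0.78 -0.61  0.32] gap 10.7 q6 27.1
```

View pics/d5.png

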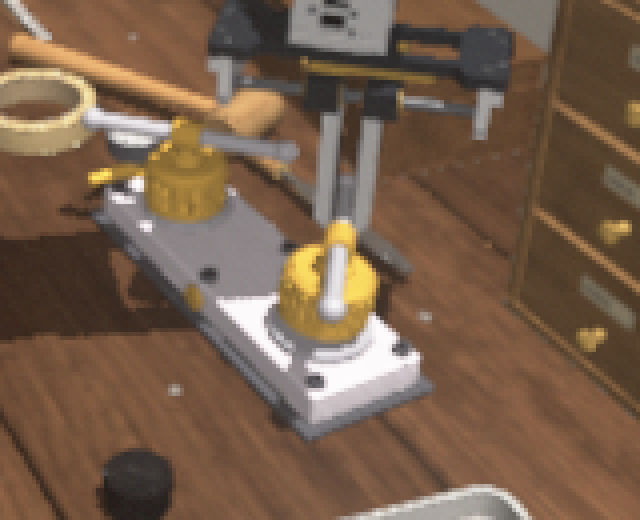

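```bash
 python3 - <<'E'
import pickle,cv2
from h import *
S=pickle.load(open("side.pkl","rb"))
for n,cx,cy,a in(("a",599.5,-152.5,47),("b",588,12,-43)):
  for z in(84,88,92,94,96):
    e=np.array([np.cos(np.radians(a)),np.sin(np.radians(a))])*70
    P=[proj(S,(cx,cy,z)),proj(S,(cx-e[0],cy-e[1],z)),proj(S,(cx+e[0],cy+e[1],z))]
    print(n,z,[((p-[230,160])*4+1.5).round() for p in P])
print(monitor.read_state()["joints"]) if 0 else 0
from cell import imaging
from h import *
c=imaging.camera("wrist");cv2.imwrite("pics/d6.png",c["img"][:,:,::-1])
print([proj(c,(599.5,-152.5,z)).round() for z in(88,94)])
E
```

```text
a 84 [array([331., 262.]), array([308., 330.]), array([351., 203.])]
a 88 [array([331., 257.]), array([309., 324.]), array([351., 198.])]
a 92 [array([332., 252.]), array([309., 319.]), array([352., 193.])]
a 94 [array([332., 249.]), array([310., 316.]), array([352., 190.])]
a 96 [array([332., 247.]), array([310., 313.]), array([353., 188.])]
b 84 [array([192., 141.]), array([ 98., 125.]), array([289., 158.])]
b 88 [array([192., 137.]), array([ 98., 121.]), array([290., 153.])]
b 92 [array([192., 132.]), array([ 98., 116.]), array([290., 148.])]
b 94 [array([192., 129.]), array([ 98., 113.]), array([290., 146.])]
b 96 [array([192., 127.]), array([ 98., 111.]), array([290., 143.])]
[array([250., 324.]), array([250., 331.])]
```

View pics/d6.png

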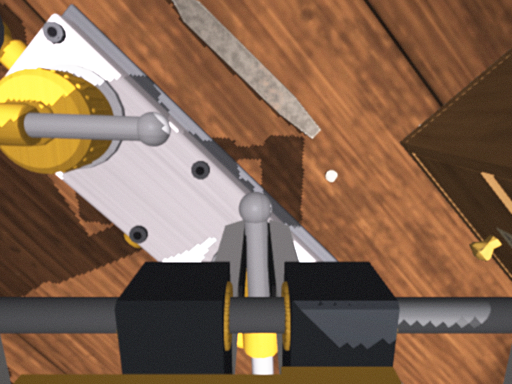

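Request:
arm_command --pt "0.1 0 0 0 0" --pt "0.45 0 0 0 0" --pt "0.45 0 0 0 0" --pt "0.45 0 0 0 0" --pt "0.45 0 0 -40 0" --pt "0.45 0 0 -75 0" --pt "0.45 0 0 -75 0" --pt "0.45 0 0 -75 0"

```text
clock: 15.72
eef_pos: [632.1, -116.1, 167.8]
eef_rot: [-3.14, 0.001, 0.865]
wrist_force: [-1.1, 1.0, -0.4]
finger_gap: 42.1
finger_force: 0.0
```

```bash
cat > bar.py <<'E'
from cell import imaging,find_in,trace,monitor
from h import *
import cv2,sys
for n in sys.argv[1:]:
    c=imaging.camera(n)
    for t in("cap_1","cap_1_bar"):
        for d in trace(c,t)[:3]:
            m=d["region"];v,u=np.nonzero(m);P=np.c_[u,v].astype(float)
            w=np.linalg.svd(P-P.mean(0),full_matrices=False)[2][0];k=(P-P.mean(0))@w
            E=[P[k<k.min()+5].mean(0),P[k>k.max()-5].mean(0)]
            q=[ray(c,e,94).round(1) for e in E];D=q[0]-q[1]
            print(n,t,round(d["p"],2),np.round(d["rect"]),"ends",np.round(E,0).tolist(),q,np.hypot(*D).round(),np.degrees(np.arctan2(D[1],D[0])).round(1))
    np.savez("last_%s.npz"%n,**{k:c[k] for k in("img","mtx","view")})
E
python3 st.py 598.5 -153;python3 bar.py wrist side
```

```text
15.725 r 49.9 ang 47.7 z 167.8 yaw 49.6 F [-1.1  1.  -0.4] tangCW -1.5 rad 0.0 Mz [-0.11  0.11  0.02] gap 42.1 q6 26.8
wrist cap_1 0.59 [102. 114. 199.  80.] ends [[2.0, 109.0], [196.0, 120.0]] [array([545.4,  49. ]), array([641.5, -42.7])] 133.0 136.3
wrist cap_1 0.56 [259. 264.  74. 194.] ends [[258.0, 169.0], [262.0, 355.0]] [array([651.8, -96. ]), array([ 552.8, -217.6])] 157.0 50.8
wrist cap_1 0.26 [192. 357.  16.  32.] ends [[195.0, 344.0], [190.0, 371.0]] [array([ 518.3, -173.8]), array([ 497.1, -190.4])] 27.0 38.1
wrist cap_1_bar 0.97 [102. 113. 202.  77.] ends [[2.0, 109.0], [196.0, 120.0]] [array([545.3,  48.9]), array([641.7, -42.5])] 133.0 136.5
side cap_1 0.91 [311. 224.  22.  43.] ends [[318.0, 206.0], [310.0, 242.0]] [array([649.4, -97.6]), array([ 551.7, -218. ])] 155.0 50.9
side cap_1 0.79 [278. 200.  52.  21.] ends [[253.0, 190.0], [301.0, 198.0]] [array([531. ,  50.9]), array([631. , -42.4])] 137.0 137.0
side cap_1_bar 0.76 [277. 200.  52.  32.] ends [[254.0, 190.0], [301.0, 198.0]] [array([532.5,  48.8]), array([631.4, -44.2])] 136.0 136.8
```

Request:
arm_command --pt "0.45 -1.2 2.3 40 -1.2" --pt "0.45 -1.2 2.3 73 -1.2" --pt "0.2 -1.2 2.3 73 -1.2" --pt "0.0 -1.2 2.3 73 -1.2" --pt "0.0 -1.2 2.3 73 -1.2" --pt "0.0 -1.2 2.3 73 -1.2" --pt "0.0 -1.2 2.3 73 -1.2" --force 15

```text
clock: 16.9
eef_pos: [634.1, -118.4, 96.8]
eef_rot: [3.14, -0.001, 0.886]
wrist_force: [3.5, 3.2, 4.1]
finger_gap: 11.4
finger_force: 15.0
```

```bash
python3 st.py 599 -152.5
```

```text
16.9 r 49.0 ang 44.2 z 96.8 yaw 50.8 F [3.5 3.2 4.1] tangCW 0.1 rad 4.7 Mz [ 0.49 -0.39  0.02] gap 11.4 q6 25.4
```

Request:
arm_command --pt "0 -0.4 4.4 0 5" --pt "0 -0.8 8.7 0 10"

```text
clock: 17.15
eef_pos: [639.4, -123.9, 96.0]
eef_rot: [-3.14, 0.0, 0.709]
wrist_force: [-3.4, 4.3, 1.9]
finger_gap: 11.6
finger_force: 15.4
```

```bash
python3 st.py 599 -152.5
```

```text
17.15 r 49.5 ang 35.3 z 96.0 yaw 40.6 F [-3.4  4.3  1.9] tangCW -5.5 rad -0.3 Mz [0.9  0.88 0.16] gap 11.6 q6 35.1
```

Request:
arm_command --pt "0 -0.4 4.4 0 5" --pt "0 -0.8 8.7 0 10"

```text
clock: 17.4
eef_pos: [644.4, -131.6, 95.7]
eef_rot: [-3.14, 0.001, 0.534]
wrist_force: [-3.6, 1.9, 0.3]
finger_gap: 11.9
finger_force: 15.1
```

```bash
python3 st.py 599 -152.5
```

```text
17.4 r 50.0 ang 24.7 z 95.7 yaw 30.6 F [-3.6  1.9  0.3] tangCW -3.2 rad -2.5 Mz [0.31 0.88 0.18] gap 11.9 q6 44.6
```

Request:
arm_command --pt "0 -0.4 4.4 0 5" --pt "0 -0.8 8.7 0 10"

```text
clock: 17.65
eef_pos: [647.7, -139.2, 95.5]
eef_rot: [-3.139, 0.002, 0.36]
wrist_force: [-8.6, 6.1, 3.0]
finger_gap: 11.9
finger_force: 15.6
```

```bash
python3 st.py 599 -152.5; python3 bar.py side
```

```text
17.65 r 50.5 ang 15.3 z 95.5 yaw 20.6 F [-8.6  6.1  3. ] tangCW -8.1 rad -6.7 Mz [1.11 1.68 0.28] gap 11.9 q6 54.1
side cap_1 0.76 [312. 230.  31.  33.] ends [[324.0, 215.0], [306.0, 240.0]] [array([ 643. , -139.4]), array([ 547.2, -208.5])] 118.0 35.8
side cap_1 0.69 [279. 201.  51.  28.] ends [[254.0, 190.0], [301.0, 197.0]] [array([532.8,  48.1]), array([631.4, -40.5])] 133.0 138.1
side cap_1_bar 0.56 [277. 200.  52.  28.] ends [[254.0, 190.0], [301.0, 198.0]] [array([532.7,  50.1]), array([630.6, -42.9])] 135.0 136.5
```

```bash
python3 - <<'E'
import pickle
from h import *
def tri(obs):
    A=[]
    for c,p in obs:
        M=np.asarray(c["mtx"])@np.asarray(c["view"])[:3]; A+= [p[0]*M[2]-M[0],p[1]*M[2]-M[1]]
    A=np.array(A);x=np.linalg.lstsq(A[:,:3],-A[:,3],rcond=None)[0];return x.round(1)
T=pickle.load(open("top.pkl","rb"));S=pickle.load(open("side.pkl","rb"));W=np.load("last_wrist.npz")
f=lambda p:(p[0]/3.4+200-.35,p[1]/3.4+100-.35)
g=lambda p:(p[0]/3+200-.33,p[1]/3+150-.33)
print("b0",tri([(T,f((246,130))),(S,g((303,109)))]),tri([(T,f((239,295))),(S,g((164,140)))]))
print("a0",tri([(T,f((422,121))),(S,g((402,186)))]),tri([(T,f((444,284))),(S,g((267,241)))]))
print("a137",tri([(W,(258,169)),(S,(318,206))]),tri([(W,(262,355)),(S,(310,242))]))
print("b end",tri([(W,(196,120)),(S,(301,198))]))
E
```

```text
b0 [660.5   8.8  97.5] [516.5  13.8  96.7]
a0 [ 668.5 -143.5  100. ] [ 526.8 -162.4   98.7]
a137 [651.5 -96.3  93.7] [ 552.2 -217.2   93.6]
b end [637.2 -39.6  89.2]
```

Request:
arm_command --pt "0 -0.4 4.4 0 3" --pt "0 -0.8 8.7 0 7" --force 30

```text
clock: 18.05
eef_pos: [649.2, -147.5, 94.8]
eef_rot: [-3.139, 0.005, 0.24]
wrist_force: [-14.2, 5.4, -0.5]
finger_gap: 11.1
finger_force: 29.8
```

```bash
python3 st.py 599 -152.5
```

```text
18.05 r 50.4 ang 5.7 z 94.8 yaw 13.8 F [-14.2   5.4  -0.5] tangCW -6.8 rad -13.5 Mz [1.11 2.69 0.32] gap 11.1 q6 60.3
```

Request:
arm_command --pt "0.1 0 -2 0 0" --pt "0.45 0 -2 0 0" --pt "0.45 0 -2 0 0" --pt "0.45 0 -2 0 0" --pt "0.45 0 -2 -40 0" --pt "0.45 30 0 -100 0" --pt "0.45 30 0 -130 0" --pt "0.45 30 0 -130 0"

```text
clock: 19.05
eef_pos: [681.0, -141.0, 228.9]
eef_rot: [3.139, -0.005, 0.241]
wrist_force: [-0.1, -0.7, -0.5]
finger_gap: 42.5
finger_force: 0.0
```

```bash
python3 st.py 599 -152.5; python3 bar.py wrist side; python3 - <<'E'
import numpy as np,cv2
w=np.load("last_wrist.npz")["img"];s=np.load("last_side.npz")["img"]
a=cv2.resize(w[:,:,::-1],(400,300));
b=cv2.resize(s[170:280,240:380,::-1],(760,597),interpolation=3)[:,0:]
cv2.imwrite("pics/f.png",cv2.resize(s[190:275,270:370,::-1],(700,595),interpolation=3));cv2.imwrite("pics/fw.png",a)
E
```

```text
19.05 r 82.8 ang 8.0 z 228.9 yaw 13.8 F [-0.1 -0.7 -0.5] tangCW 0.7 rad -0.2 Mz [ 0.01  0.11 -0.01] gap 42.5 q6 61.5
wrist cap_1 0.86 [252. 272.  62. 146.] ends [[252.0, 201.0], [266.0, 340.0]] [array([ 669.9, -141.6]), array([ 528.6, -190.2])] 149.0 19.0
wrist cap_1 0.71 [ 82. 242. 134.  94.] ends [[142.0, 204.0], [19.0, 284.0]] [array([642.9, -43.5]), array([533.3,  61.3])] 152.0 -43.7
side cap_1 0.77 [315. 228.  41.  39.] ends [[333.0, 211.0], [300.0, 240.0]] [array([ 671.1, -134.2]), array([ 535.5, -200.2])] 151.0 26.0
side cap_1 0.69 [276. 200.  53.  27.] ends [[253.0, 190.0], [301.0, 198.0]] [array([531.6,  52.1]), array([631.4, -44.2])] 139.0 136.0
side cap_1_bar 0.55 [278. 202.  55.  30.] ends [[253.0, 190.0], [302.0, 198.0]] [array([531. ,  50.9]), array([631.8, -44.9])] 139.0 136.5
```

View pics/f.png

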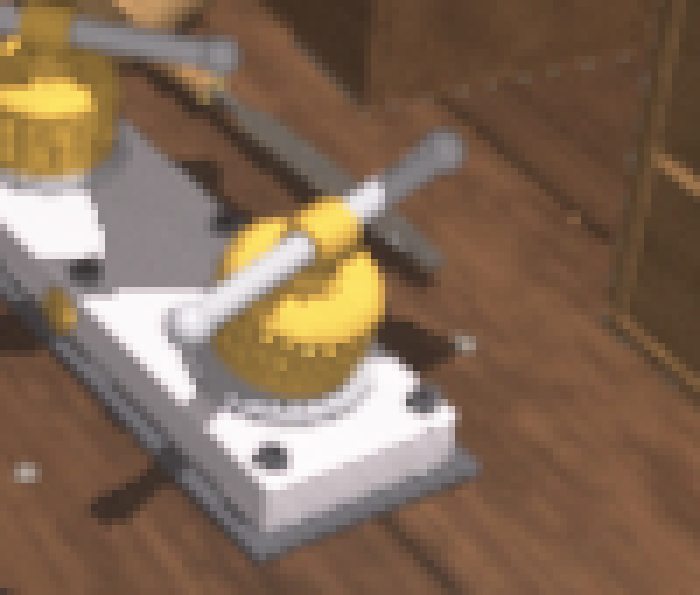

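The gauge-block view shows cap a (sleeve at (330,228)) leaning to the right/front, its rim lifted at the left, around (210,370): the off-centre push tilted it. Triangulate the lean.

```bash
cat > tri.py <<'E'
from h import *
import cv2
def tri(obs):
    A=[]
    for c,p in obs:
        M=np.asarray(c["mtx"])@np.asarray(c["view"])[:3]; A+= [p[0]*M[2]-M[0],p[1]*M[2]-M[1]]
    A=np.array(A);return np.linalg.lstsq(A[:,:3],-A[:,3],rcond=None)[0].round(1)
E
python3 - <<'E'
from tri import *
W=np.load("last_wrist.npz");S=np.load("last_side.npz")
for w,s in(((252,201),(333,211)),((266,340),(300,240)),((142,204),(301,198)),((19,284),(253,190))):print(tri([(W,w),(S,s)]))
# sleeve: yellow blob on the bar line - print ball positions from the side crop too
g=lambda p:(p[0]/7+270-.43,p[1]/7+190-.43)
for p in((445,152),(188,320),(330,228)):print(g(p))
E
```

```text
[ 669.4 -139.9   98.9]
[ 533.  -194.7   92.9]
[637.3 -38.7  87.7]
[532.3  61.1  90.2]
(333.14142857142855, 211.28428571428572)
(296.4271428571428, 235.28428571428572)
(316.71285714285716, 222.14142857142855)
```

Request:
arm_command --pt "0.5 -34 0 30 -5.5" --pt "0.5 -34 0 64 -5.5" --pt "0.5 -34 0 64 -5.5" --pt "0.5 -34 0 64 -5.5"

```text
clock: 19.85
eef_pos: [647.6, -149.1, 163.1]
eef_rot: [3.141, -0.001, 0.336]
wrist_force: [0.6, -0.1, 0.3]
finger_gap: 46.7
finger_force: 0.0
```

```bash
python3 st.py 599 -152.5; python3 bar.py wrist; python3 - <<'E'
from tri import *
W=np.load("last_wrist.npz");im=W["img"]
hsv=cv2.cvtColor(im,cv2.COLOR_RGB2HSV)
# per row: mean column of grey (unsaturated) bar pixels and of yellow pixels near the middle columns
for r in range(160,372,10):
    row=hsv[r,200:320].astype(int);g=np.nonzero((row[:,1]<60)&(row[:,2]>70))[0]+200;y=np.nonzero((row[:,1]>120)&(row[:,2]>100)&(row[:,0]>15)&(row[:,0]<35))[0]+200
    print(r,"grey",(g.min(),g.max(),len(g)) if len(g) else "-","yel",(y.min(),y.max(),len(y)) if len(y) else "-")
E
```

```text
19.85 r 48.8 ang 4.0 z 163.1 yaw 19.3 F [ 0.6 -0.1  0.3] tangCW 0.2 rad 0.6 Mz [0.03 0.13 0.01] gap 46.7 q6 54.6
wrist cap_1 0.95 [248. 266.  73. 190.] ends [[256.0, 175.0], [253.0, 358.0]] [array([ 671.9, -141.8]), array([ 528. , -189.4])] 152.0 18.3
wrist cap_1 0.93 [ 59. 200. 118.  80.] ends [[112.0, 168.0], [1.0, 231.0]] [array([643.5, -45.2]), array([570.4,  20.7])] 98.0 -42.0
wrist cap_1_bar 0.94 [ 60. 200. 117.  79.] ends [[112.0, 169.0], [1.0, 231.0]] [array([642.3, -45. ]), array([570.4,  20.7])] 97.0 -42.4
160 grey - yel -
170 grey (np.int64(200), np.int64(209), 10) yel -
180 grey (np.int64(200), np.int64(267), 68) yel -
190 grey (np.int64(200), np.int64(287), 88) yel -
200 grey (np.int64(200), np.int64(311), 112) yel -
210 grey (np.int64(200), np.int64(308), 109) yel -
220 grey (np.int64(200), np.int64(305), 80) yel (np.int64(224), np.int64(246), 23)
230 grey (np.int64(200), np.int64(319), 69) yel (np.int64(216), np.int64(272), 40)
240 grey (np.int64(200), np.int64(319), 53) yel (np.int64(217), np.int64(276), 43)
250 grey (np.int64(200), np.int64(319), 40) yel (np.int64(216), np.int64(280), 49)
260 grey (np.int64(248), np.int64(319), 30) yel (np.int64(213), np.int64(280), 51)
270 grey (np.int64(211), np.int64(288), 12) yel (np.int64(213), np.int64(276), 64)
280 grey (np.int64(272), np.int64(285), 10) yel (np.int64(219), np.int64(270), 52)
290 grey - yel (np.int64(234), np.int64(265), 32)
300 grey (np.int64(271), np.int64(309), 2) yel -
310 grey (np.int64(200), np.int64(319), 120) yel -
320 grey (np.int64(200), np.int64(319), 120) yel -
330 grey (np.int64(200), np.int64(319), 109) yel -
340 grey (np.int64(248), np.int64(262), 15) yel -
350 grey (np.int64(245), np.int64(265), 21) yel -
360 grey (np.int64(248), np.int64(261), 14) yel -
370 grey (np.int64(316), np.int64(319), 4) yel -
```

Request:
arm_command --pt "0.4 -50.4 0 0 1" --pt "0.4 -50.4 0 0 1" --pt "0.4 -50.4 0 30 1" --pt "0.4 -50.4 0 50 1" --pt "0.4 -50.4 0 60 1" --pt "0.4 -50.4 0 60 1" --force 10

```text
clock: 20.75
eef_pos: [599.8, -165.6, 102.0]
eef_rot: [-3.142, -0.0, 0.319]
wrist_force: [-0.3, 0.7, 0.2]
finger_gap: 37.9
finger_force: 0.0
```

Request:
arm_command --pt "0.25 0 0 0 0" --pt "0.15 0 0 0 0" --pt "0.1 0 0 0 0" --pt "0.1 0 0 0 0" --pt "0.1 0 0 0 0"

```text
clock: 21.38
eef_pos: [599.7, -165.6, 102.6]
eef_rot: [3.141, -0.001, 0.319]
wrist_force: [-1.3, 1.6, 5.4]
finger_gap: 20.4
finger_force: 10.3
```

```bash
python3 st.py 599 -152.5
```

```text
21.375 r 13.1 ang -86.8 z 102.6 yaw 18.3 F [-1.3  1.6  5.4] tangCW 1.2 rad -1.7 Mz [0.56 0.45 0.04] gap 20.4 q6 52.9
```

Request:
arm_command --pt "0.0 1 -3 -0.5 0" --pt "0.0 2 -6 -1 0" --pt "0.0 2 -6 -1 0" --force 15

```text
clock: 21.75
eef_pos: [599.7, -159.7, 103.3]
eef_rot: [3.14, -0.001, 0.319]
wrist_force: [-1.1, -3.7, 4.9]
finger_gap: 20.2
finger_force: 15.0
```

```bash
python3 st.py 599 -152.5
```

```text
21.75 r 7.2 ang -84.6 z 103.3 yaw 18.3 F [-1.1 -3.7  4.9] tangCW 1.4 rad 3.6 Mz [-0.86  0.19  0.03] gap 20.2 q6 53.5
```

Request:
arm_command --pt "0.0 0.7 -3 -0.3 0" --pt "0.0 1.4 -6.3 -0.5 0" --pt "0.0 1.4 -6.3 -0.5 0"

```text
clock: 22.12
eef_pos: [599.2, -152.9, 103.9]
eef_rot: [3.141, -0.001, 0.319]
wrist_force: [-0.0, -1.2, 6.5]
finger_gap: 19.8
finger_force: 15.0
```

```bash
python3 st.py 599 -152.5;python3 bar.py side
```

```text
22.125 r 0.4 ang -68.8 z 103.9 yaw 18.3 F [-0.  -1.2  6.5] tangCW 0.5 rad 1.1 Mz [-0.48  0.08 -0.03] gap 19.8 q6 54.0
side cap_1 0.8 [277. 200.  52.  26.] ends [[254.0, 190.0], [301.0, 198.0]] [array([532.5,  48.8]), array([630.5, -42.8])] 134.0 136.9
side cap_1 0.55 [311. 226.  38.  40.] ends [[329.0, 211.0], [294.0, 233.0]] [array([ 662.6, -129.8]), array([ 535.4, -171.6])] 134.0 18.2
side cap_1 0.16 [210. 183.  33.   7.] ends [[224.0, 180.0], [196.0, 184.0]] [array([477., 141.]), array([392.6, 153.4])] 85.0 -8.4
side cap_1_bar 0.79 [277. 199.  50.  30.] ends [[253.0, 190.0], [301.0, 198.0]] [array([530.4,  52. ]), array([631.4, -43.7])] 139.0 136.5
side cap_1_bar 0.61 [210. 181.  33.   6.] ends [[224.0, 180.0], [195.0, 183.0]] [array([477.5, 141.9]), array([392.1, 154.8])] 86.0 -8.6
side cap_1_bar 0.33 [297. 230.  86.  81.] ends [[258.0, 197.0], [333.0, 258.0]] [array([527.4,  10. ]), array([ 569. , -284.3])] 297.0 98.0
```

Request:
arm_command --pt "0.0 0 0 0 0" --pt "0.0 0 0 0 7" --pt "0.0 0 0 0 14" --pt "0.0 0 0 0 20" --force 40

```text
clock: 22.78
eef_pos: [598.9, -152.9, 103.3]
eef_rot: [-3.142, -0.0, -0.034]
wrist_force: [0.6, -1.8, -0.0]
finger_gap: 19.7
finger_force: 40.0
```

```bash
python3 st.py 599 -152.5;python3 bar.py side
```

```text
22.775 r 0.4 ang -98.8 z 103.3 yaw -1.9 F [ 0.6 -1.8 -0. ] tangCW -0.8 rad 1.7 Mz [-0.41 -0.06  0.03] gap 19.7 q6 74.2
side cap_1 0.68 [312. 230.  57.  34.] ends [[337.0, 215.0], [287.0, 228.0]] [array([ 672.2, -153.7]), array([ 528. , -149.3])] 144.0 -1.7
side cap_1 0.66 [278. 198.  53.  28.] ends [[254.0, 190.0], [301.0, 198.0]] [array([532. ,  49.4]), array([631.4, -43.7])] 136.0 136.9
side cap_1_bar 0.9 [277. 201.  53.  32.] ends [[253.0, 190.0], [302.0, 198.0]] [array([530.4,  51. ]), array([632.9, -42.9])] 139.0 137.5
side cap_1_bar 0.62 [211. 182.  27.   5.] ends [[223.0, 180.0], [198.0, 183.0]] [array([473.1, 140.1]), array([400.4, 151.9])] 74.0 -9.2
```

Request:
arm_command --pt "0.0 0 0 0.5 10" --pt "0.0 0 0 1 20"

```text
clock: 23.18
eef_pos: [598.8, -152.9, 102.2]
eef_rot: [-3.141, 0.0, -0.382]
wrist_force: [-0.1, -2.4, 3.1]
finger_gap: 20.0
finger_force: 40.0
```

```bash
python3 st.py 599 -152.5
```

```text
23.175 r 0.4 ang -112.1 z 102.2 yaw -21.9 F [-0.1 -2.4  3.1] tangCW -0.8 rad 2.3 Mz [-0.65  0.1   0.07] gap 20.0 q6 94.2
```

Request:
arm_command --pt "0.0 0 0 0.5 10" --pt "0.0 0 0 1 20"

```text
clock: 23.42
eef_pos: [599.2, -153.1, 102.1]
eef_rot: [-3.141, -0.001, -0.731]
wrist_force: [-0.7, -2.3, 10.9]
finger_gap: 19.5
finger_force: 40.0
```

```bash
python3 st.py 599 -152.5
```

```text
23.425 r 0.6 ang -72.7 z 102.1 yaw -41.9 F [-0.7 -2.3 10.9] tangCW 1.4 rad 2.0 Mz [-0.58  0.52  0.07] gap 19.5 q6 114.2
```

Request:
arm_command --pt "0.0 0 0 -1.5 0" --pt "0.0 0 0 -3 0" --pt "0.0 0 0 -3 0" --force 25

```text
clock: 23.8
eef_pos: [598.3, -152.5, 103.5]
eef_rot: [3.141, 0.002, -0.726]
wrist_force: [-1.4, 1.1, -7.0]
finger_gap: 20.0
finger_force: 25.0
```

```bash
python3 st.py 599 -152.5
```

```text
23.8 r 0.7 ang -176.1 z 103.5 yaw -41.6 F [-1.4  1.1 -7. ] tangCW 1.2 rad 1.3 Mz [ 0.21  0.27 -0.03] gap 20.0 q6 113.9
```

Request:
arm_command --pt "0.0 0 0 -1.5 0" --pt "0.0 0 0 -3 0" --pt "0.0 0 0 -3 0"

```text
clock: 24.18
eef_pos: [597.5, -152.2, 104.8]
eef_rot: [3.14, 0.005, -0.728]
wrist_force: [0.3, 2.7, -25.4]
finger_gap: 20.1
finger_force: 25.0
```

```bash
python3 st.py 599 -152.5; python3 bar.py side
```

```text
24.175 r 1.5 ang 170.4 z 104.8 yaw -41.7 F [  0.3   2.7 -25.4] tangCW 2.8 rad 0.1 Mz [ 0.42 -0.02  0.02] gap 20.1 q6 114.0
side cap_1 0.73 [313. 229.  64.  34.] ends [[284.0, 217.0], [342.0, 226.0]] [array([ 545. , -103.2]), array([ 655.1, -195.2])] 143.0 140.1
side cap_1 0.55 [271. 200.  40.  27.] ends [[254.0, 190.0], [283.0, 210.0]] [array([532.1,  50.1]), array([556.8, -75.4])] 128.0 101.1
side cap_1_bar 0.61 [273. 200.  42.  31.] ends [[253.0, 189.0], [285.0, 206.0]] [array([531.3,  53.2]), array([572. , -58.7])] 119.0 110.0
```

Request:
arm_command --pt "0.0 0.7 0.7 3 0" --pt "0.0 0.7 0.7 5 0" --pt "0.0 0.7 0.7 5 8" --pt "0.0 0.7 0.7 5 16" --pt "0.0 0.7 0.7 5 25" --force 50

```text
clock: 24.95
eef_pos: [598.2, -153.9, 102.3]
eef_rot: [3.14, 0.001, -1.17]
wrist_force: [-6.8, 4.6, -7.9]
finger_gap: 19.4
finger_force: 50.0
```

```bash
python3 st.py 599 -152.5; python3 bar.py side|grep cap_1\ 
```

```text
24.95 r 1.6 ang -121.5 z 102.3 yaw -67.0 F [-6.8  4.6 -7.9] tangCW 8.1 rad -0.4 Mz [0.94 1.67 0.18] gap 19.4 q6 139.2
side cap_1 0.88 [314. 228.  53.  37.] ends [[290.0, 212.0], [338.0, 234.0]] [array([571. , -90.3]), array([ 626.4, -219. ])] 140.0 113.3
side cap_1 0.87 [270. 200.  33.  26.] ends [[255.0, 190.0], [282.0, 211.0]] [array([535.5,  47. ]), array([552.2, -79.4])] 127.0 97.5
```

Request:
arm_command --pt "0.2 0 0 0 0" --pt "0.45 0 0 0 0" --pt "0.45 0 0 0 0" --pt "0.45 0 0 0 0" --pt "0.45 0 0 -30 0" --pt "0.45 0 0 -50 -10" --pt "0.45 0 0 -50 -20" --pt "0.45 0 0 -50 -30" --pt "0.45 0 0 -50 -40" --pt "0.45 0 0 -50 -50" --pt "0.45 0 0 -50 -60" --pt "0.45 0 0 -50 -70" --pt "0.45 0 0 -50 -80" --pt "0.45 0 0 -50 -90"

```text
clock: 26.85
eef_pos: [599.1, -154.1, 152.8]
eef_rot: [3.141, -0.001, 0.412]
wrist_force: [0.0, -0.6, 0.3]
finger_gap: 41.8
finger_force: 0.0
```

Request:
arm_command --pt "0.45 0 0 0 -10" --pt "0.45 0 0 0 -20" --pt "0.45 0 0 0 -30" --pt "0.45 0 0 0 -40" --pt "0.45 0 0 0 -50" --pt "0.45 0 0 0 -60" --pt "0.45 0 0 0 -70" --pt "0.45 0 0 0 -80" --pt "0.45 0 0 0 -90" --pt "0.45 0 0 0 -90"

```text
clock: 28.1
eef_pos: [599.0, -154.0, 152.7]
eef_rot: [3.141, 0.001, 1.976]
wrist_force: [0.1, 0.1, 0.0]
finger_gap: 42.1
finger_force: 0.0
```

```bash
python3 st.py 599 -152.5; python3 bar.py side wrist|grep cap_1\ 
```

```text
28.1 r 1.5 ang -88.6 z 152.7 yaw 113.2 F [0.1 0.1 0. ] tangCW -0.1 rad -0.1 Mz [-0.02  0.08  0.02] gap 42.1 q6 -41.0
side cap_1 0.86 [277. 199.  52.  24.] ends [[254.0, 190.0], [301.0, 198.0]] [array([532. ,  49.4]), array([630.6, -42.9])] 135.0 136.9
side cap_1 0.71 [313. 229.  55.  35.] ends [[290.0, 211.0], [338.0, 234.0]] [array([571.3, -88. ]), array([ 627.7, -217.7])] 141.0 113.5
wrist cap_1 0.91 [346.  43. 106.  87.] ends [[292.0, 2.0], [390.0, 76.0]] [array([567. , -25.8]), array([640.8, -39.8])] 75.0 169.3
wrist cap_1 0.74 [259. 196.  82. 202.] ends [[255.0, 99.0], [258.0, 293.0]] [array([568.4, -85.2]), array([ 623.8, -211.2])] 138.0 113.7
wrist cap_1 0.47 [287. 125. 195. 250.] ends [[380.0, 1.0], [213.0, 228.0]] [array([615. ,  -4.9]), array([ 575.1, -176.7])] 176.0 76.9
```

Request:
arm_command --pt "0.45 0 0 30 0" --pt "0.45 0 0 50 0" --pt "0.45 0 0 55 0" --pt "0.2 0 0 55 0" --pt "0.0 0 0 55 0" --pt "0.0 0 0 55 0" --pt "0.0 0 0 55 0" --pt "0.0 0 0 55 0" --force 50

```text
clock: 29.4
eef_pos: [599.3, -154.0, 98.2]
eef_rot: [3.14, 0.001, 1.977]
wrist_force: [-0.4, 0.4, 5.9]
finger_gap: 19.4
finger_force: 50.0
```

Request:
arm_command --pt "0.0 0 0 0 5" --pt "0.0 0 0 0 10" --force 60

```text
clock: 29.65
eef_pos: [599.0, -153.9, 98.2]
eef_rot: [3.141, 0.0, 1.8]
wrist_force: [-3.4, 2.2, 7.9]
finger_gap: 19.0
finger_force: 60.0
```

```bash
python3 st.py 599 -152.5
```

```text
29.65 r 1.4 ang -89.0 z 98.2 yaw 103.1 F [-3.4  2.2  7.9] tangCW 3.3 rad -2.2 Mz [0.35 0.63 0.14] gap 19.0 q6 -30.9
```

Request:
arm_command --pt "0.0 0 0 0 5" --pt "0.0 0 0 0 10"

```text
clock: 29.9
eef_pos: [598.8, -153.5, 98.2]
eef_rot: [-3.141, -0.0, 1.626]
wrist_force: [-5.8, 4.3, 9.8]
finger_gap: 19.3
finger_force: 60.4
```

```bash
python3 st.py 599 -152.5;  python3 bar.py side |grep cap_1\ 
```

```text
29.9 r 1.0 ang -101.9 z 98.2 yaw 93.1 F [-5.8  4.3  9.8] tangCW 6.6 rad -3.0 Mz [0.72 1.09 0.53] gap 19.3 q6 -20.9
side cap_1 0.37 [211. 182.  36.   9.] ends [[226.0, 179.0], [194.0, 183.0]] [array([481.2, 142.5]), array([389.4, 156.2])] 93.0 -8.5
```

Request:
arm_command --pt "0.0 0 0 0 4" --pt "0.0 0 0 0 4"

```text
clock: 30.3
eef_pos: [598.8, -153.5, 98.2]
eef_rot: [3.142, -0.0, 1.557]
wrist_force: [-4.3, 3.9, 9.3]
finger_gap: 19.4
finger_force: 60.0
```

```bash
python3 st.py 599 -152.5
```

```text
30.3 r 1.0 ang -99.8 z 98.2 yaw 89.2 F [-4.3  3.9  9.3] tangCW 4.9 rad -3.1 Mz [ 0.49  0.89 -0.02] gap 19.4 q6 -17.0
```

Request:
arm_command --pt "0.0 0 0 0 4" --pt "0.0 0 0 0 8"

```text
clock: 30.55
eef_pos: [598.9, -153.6, 98.2]
eef_rot: [3.142, -0.0, 1.417]
wrist_force: [-4.6, 3.0, 9.2]
finger_gap: 19.1
finger_force: 60.4
```

```bash
python3 st.py 599 -152.5;  python3 bar.py side wrist|grep cap_1
```

```text
30.55 r 1.1 ang -97.6 z 98.2 yaw 81.2 F [-4.6  3.   9.2] tangCW 5.0 rad -2.4 Mz [0.56 0.9  0.42] gap 19.1 q6 -9.0
side cap_1 0.83 [277. 201.  50.  21.] ends [[255.0, 190.0], [299.0, 201.0]] [array([534.6,  48.2]), array([616.7, -55.2])] 132.0 128.4
side cap_1 0.69 [314. 227.  31.  43.] ends [[301.0, 207.0], [320.0, 242.0]] [array([608.8, -83.1]), array([ 572.6, -225.3])] 147.0 75.7
side cap_1_bar 0.78 [269. 203.  35.  29.] ends [[253.0, 189.0], [283.0, 211.0]] [array([532.1,  53.6]), array([555.7, -78.7])] 134.0 100.1
wrist cap_1 0.84 [250.   7. 140.  14.] ends [[180.0, 1.0], [313.0, 3.0]] [array([582.9, -34. ]), array([641.5, -43.9])] 59.0 170.4
wrist cap_1 0.79 [257. 232. 100. 281.] ends [[255.0, 94.0], [257.0, 369.0]] [array([610.2, -78.4]), array([ 587.5, -232.7])] 156.0 81.6
wrist cap_1_bar 0.78 [250.   6. 136.  13.] ends [[181.0, 1.0], [312.0, 4.0]] [array([583.4, -34. ]), array([641.2, -44.1])] 59.0 170.1
wrist cap_1_bar 0.33 [ 76. 285.  58.  25.] ends [[50.0, 294.0], [101.0, 286.0]] [array([ 482. , -166.1]), array([ 510.7, -165.8])] 29.0 -179.4
```

Request:
arm_command --pt "0.0 0 0 0 4" --pt "0.0 0 0 0 8"

```text
clock: 31.1
eef_pos: [598.9, -153.4, 98.2]
eef_rot: [3.142, -0.0, 1.278]
wrist_force: [-3.2, 3.9, 9.6]
finger_gap: 19.2
finger_force: 61.8
```

```bash
python3 st.py 599 -152.5;  python3 bar.py side wrist|grep "cap_1 "
```

```text
31.1 r 0.9 ang -96.1 z 98.2 yaw 73.2 F [-3.2  3.9  9.6] tangCW 3.6 rad -3.5 Mz [0.74 0.81 1.02] gap 19.2 q6 -1.0
side cap_1 0.92 [277. 199.  50.  27.] ends [[253.0, 189.0], [301.0, 199.0]] [array([531.6,  53.5]), array([628.3, -45.8])] 139.0 134.2
side cap_1 0.64 [312. 225.  27.  42.] ends [[303.0, 206.0], [316.0, 243.0]] [array([613.3, -81.6]), array([ 561.2, -225.9])] 153.0 70.1
wrist cap_1 0.66 [199.  10. 161.  19.] ends [[122.0, 1.0], [274.0, 2.0]] [array([575.1, -25.5]), array([640.2, -45.4])] 68.0 163.0
wrist cap_1 0.62 [257. 232. 102. 284.] ends [[250.0, 94.0], [262.0, 370.0]] [array([618.3, -79.8]), array([ 579.3, -231.5])] 157.0 75.6
```

Request:
arm_command --pt "0.0 0 0 0 -8" --pt "0.0 0 0 0 -16" --pt "0.0 0 0 0 -24" --pt "0.0 0 0 0 -32" --pt "0.0 0 0 -0.5 -40" --pt "0.0 0 0 -1 -50"

```text
clock: 32.15
eef_pos: [598.8, -153.8, 98.3]
eef_rot: [-3.141, -0.0, 2.157]
wrist_force: [0.2, -1.1, -3.0]
finger_gap: 19.2
finger_force: 60.0
```

```bash
python3 st.py 599 -152.5
```

```text
32.15 r 1.3 ang -97.6 z 98.3 yaw 123.6 F [ 0.2 -1.1 -3. ] tangCW -0.3 rad 1.1 Mz [-0.13 -0.07 -0.02] gap 19.2 q6 -51.4
```

Request:
arm_command --pt "0.0 0 0 -0.5 -10" --pt "0.0 0 0 -1 -20" --pt "0.0 0 0 -1.5 -30" --pt "0.0 0 0 -2 -40" --force 30

```text
clock: 32.65
eef_pos: [598.6, -153.6, 99.8]
eef_rot: [3.141, -0.001, 2.855]
wrist_force: [-0.2, 0.4, -2.6]
finger_gap: 19.7
finger_force: 30.0
```

```bash
python3 st.py 599 -152.5;  python3 bar.py side |grep "cap_1 "
```

```text
32.65 r 1.2 ang -108.5 z 99.8 yaw 163.6 F [-0.2  0.4 -2.6] tangCW 0.3 rad -0.3 Mz [ 0.16 -0.07  0.02] gap 19.7 q6 -91.4
side cap_1 0.9 [278. 201.  52.  25.] ends [[253.0, 190.0], [302.0, 198.0]] [array([530.3,  50.4]), array([632.1, -44.5])] 139.0 137.0
```

Request:
arm_command --pt "0.0 0 0 -0.5 -10" --pt "0.0 0 0 -1 -20" --pt "0.0 0 0 -1.5 -30" --pt "0.0 0 0 -2 -40" --pt "0.0 0 0 -2.5 -50"

```text
clock: 33.42
eef_pos: [598.7, -153.7, 102.6]
eef_rot: [3.141, -0.0, -2.56]
wrist_force: [1.6, 1.2, -4.0]
finger_gap: 19.5
finger_force: 30.0
```

```bash
python3 st.py 599 -152.5;  python3 bar.py side |grep "cap_1 "
```

```text
33.425 r 1.2 ang -102.4 z 102.6 yaw -146.7 F [ 1.6  1.2 -4. ] tangCW -1.3 rad -1.5 Mz [ 0.54 -0.19 -0.02] gap 19.5 q6 -141.1
side cap_1 0.86 [310. 232.  27.  30.] ends [[321.0, 238.0], [300.0, 232.0]] [array([ 583.3, -213.9]), array([ 551. , -174.3])] 51.0 -50.8
side cap_1 0.6 [280. 201.  55.  23.] ends [[254.0, 190.0], [301.0, 198.0]] [array([531.7,  48.9]), array([632.4, -42.6])] 136.0 137.7
side cap_1 0.46 [330. 312.  93.  54.] ends [[375.0, 311.0], [288.0, 309.0]] [array([ 552.2, -438. ]), array([ 410.2, -367.3])] 159.0 -26.5
```

Request:
arm_command --pt "0.0 0 0 -2 0" --pt "0.0 0 0 -5 0" --pt "0.0 0 0 -5 0"

```text
clock: 33.95
eef_pos: [599.0, -153.9, 108.2]
eef_rot: [-3.141, 0.0, -2.562]
wrist_force: [-0.0, 2.9, -1.8]
finger_gap: 19.8
finger_force: 30.0
```

```bash
python3 st.py 599 -152.5
```

```text
33.95 r 1.4 ang -91.4 z 108.2 yaw -146.8 F [-0.   2.9 -1.8] tangCW 0.1 rad -2.9 Mz [ 0.74  0.1  -0.04] gap 19.8 q6 -141.0
```

Lifting freely. Up clear of the neck (30 mm more), with a firmer hold.

Request:
arm_command --pt "0.0 0 0 -8 0" --pt "0.0 0 0 -16 0" --pt "0.0 0 0 -26 0" --pt "0.0 0 0 -45 0" --pt "0.0 0 0 -65 0" --pt "0.0 0 0 -65 0" --force 35

```text
clock: 34.7
eef_pos: [599.6, -154.2, 175.3]
eef_rot: [-3.139, 0.002, -2.561]
wrist_force: [-0.1, -0.2, -3.8]
finger_gap: 19.6
finger_force: 35.0
```

```bash
python3 st.py 599 -152.5; python3 - <<'E'
from tri import *
from cell import imaging,trace
S=imaging.camera("side");T=imaging.camera("top")
for n,c in(("side",S),("top",T)):
    for t in("cap_1","reject_tray"):
        for d in trace(c,t)[:3]:
            v,u=np.nonzero(d["region"]);h=cv2.convexHull(np.c_[u,v].astype(np.int32))
            print(n,t,round(d["p"],2),np.round(d["rect"]),len(u),"bottom px",(u[v==v.max()].mean().round(),v.max()))
            if t=="reject_tray" and d is trace and 0: pass
            if t=="reject_tray":
                q=np.array([ray(c,p[0],20) for p in h],np.float32);r=cv2.minAreaRect(q);print("   tray rect z20",np.round(r[0],1),np.round(r[1],1),round(r[2],1))
for z in (100,105,110,113): print(z,proj(S,(599,-153.5,z)).round(1))
E
```

```text
34.7 r 1.8 ang -70.0 z 175.3 yaw -146.7 F [-0.1 -0.2 -3.8] tangCW 0.2 rad 0.2 Mz [0.02 0.05 0.02] gap 19.6 q6 -141.1
side cap_1 0.89 [315. 201.  32.  41.] 592 bottom px (np.float64(316.0), np.int64(221))
side cap_1 0.6 [278. 201.  57.  27.] 674 bottom px (np.float64(275.0), np.int64(216))
side reject_tray 0.89 [331. 311.  94.  59.] 3884 bottom px (np.float64(307.0), np.int64(342))
   tray rect z20 [ 528.4 -348.4] [119.9 188.3] 84.3
top cap_1 0.97 [272. 164.  42.  43.] 474 bottom px (np.float64(255.0), np.int64(183))
top reject_tray 0.95 [385. 186.  40.  57.] 1732 bottom px (np.float64(388.0), np.int64(214))
   tray rect z20 [ 529.3 -346. ] [107.4 179.3] 81.0
100 [312.9 220.2]
105 [313.1 218.6]
110 [313.3 216.9]
113 [313.4 215.9]
```

Request:
arm_command --pt "0.0 20 -15 0 8" --pt "0.0 50 -37 0 16" --pt "0.0 85 -63 0 24" --pt "0.0 120 -89 0 32" --pt "0.0 150 -111 0 39" --pt "0.0 164 -121.7 0 39" --pt "0.0 164 -121.7 0 39" --pt "0.0 164 -121.7 30 39" --pt "0.0 164 -121.7 60 39" --pt "0.0 164 -121.7 80 39" --pt "0.0 164 -121.7 80 39" --pt "0.0 164 -121.7 80 39"

```text
clock: 36.5
eef_pos: [529.1, -345.7, 94.1]
eef_rot: [-3.141, 0.001, 3.042]
wrist_force: [0.5, -0.8, -2.9]
finger_gap: 19.7
finger_force: 35.0
```

```bash
python3 st.py 529.3 -346; python3 - <<'E'
from tri import *
from cell import imaging,trace,monitor
S=imaging.camera("side");s=monitor.read_state();p=s["eef_pos"]
for d in trace(S,"cap_1")[:3]:
    v,u=np.nonzero(d["region"]);print(round(d["p"],2),np.round(d["rect"]),"bottom",u[v>=v.max()-1].mean(),v.max())
c=np.array([160,-770])-p[:2];c=c/np.hypot(*c)*30
for k in(54,56,58,60,62,64):print(k,proj(S,(*(p[:2]+c),p[2]-k)).round(1))
T=imaging.camera("top")
for d in trace(T,"reject_tray")[:1]:
    v,u=np.nonzero(d["region"]);print(d["p"],np.round(d["rect"]))
E
```

```text
36.5 r 0.4 ang 120.3 z 94.1 yaw 174.3 F [ 0.5 -0.8 -2.9] tangCW 0.1 rad -1.0 Mz [ 0.03 -0.01  0.02] gap 19.7 q6 -120.8
0.82 [278. 201.  52.  26.] bottom 277.0 215
0.65 [322. 296.  48.  34.] bottom 332.30434782608694 313
54 [330.1 311.7]
56 [330.  312.4]
58 [329.9 313.1]
60 [329.8 313.8]
62 [329.7 314.5]
64 [329.6 315.1]
0.92 [382. 185.  37.  59.]
```

Request:
arm_command --pt "0.0 0 0 12 0" --pt "0.0 0 0 22 0" --pt "0.0 0 0 28 0" --pt "0.0 0 0 31 0" --pt "0.0 0 0 33 0" --pt "0.0 0 0 33 0" --pt "0.0 0 0 33 0"

```text
clock: 37.58
eef_pos: [528.6, -345.7, 60.1]
eef_rot: [-3.141, 0.0, 3.041]
wrist_force: [-0.1, 0.8, -2.9]
finger_gap: 19.7
finger_force: 35.0
```

Request:
arm_command --pt "0.0 0 0 1 0" --pt "0.0 0 0 1.5 0" --pt "0.0 0 0 1.5 0"

```text
clock: 37.95
eef_pos: [528.5, -345.6, 58.4]
eef_rot: [-3.142, 0.0, 3.041]
wrist_force: [0.8, 0.2, -2.6]
finger_gap: 19.8
finger_force: 35.0
```

Request:
arm_command --pt "0.0 0 0 0.8 0" --pt "0.0 0 0 1.2 0" --pt "0.0 0 0 1.2 0"

```text
clock: 38.33
eef_pos: [528.6, -345.7, 58.3]
eef_rot: [-3.141, 0.001, 3.041]
wrist_force: [-3.8, 2.3, 8.3]
finger_gap: 19.7
finger_force: 35.0
```

Touchdown. Ease off, open, and rise.

Request:
arm_command --pt "0.0 0 0 -0.6 0" --pt "0.25 0 0 -0.6 0" --pt "0.35 0 0 -0.6 0" --pt "0.4 0 0 -0.6 0" --pt "0.4 0 0 -0.6 0" --pt "0.4 0 0 -10 0" --pt "0.4 0 0 -40 0" --pt "0.4 0 0 -80 0" --pt "0.4 0 0 -120 0" --pt "0.4 0 0 -160 0" --pt "0.4 0 0 -160 0" --force 10

```text
clock: 39.7
eef_pos: [529.3, -346.2, 221.3]
eef_rot: [-3.138, 0.005, 3.041]
wrist_force: [0.1, -0.1, -0.1]
finger_gap: 37.4
finger_force: 0.0
```

```bash
python3 st.py 529.3 -346; python3 - <<'E'
from tri import *
from cell import imaging,find_in,trace
W=imaging.camera("wrist")
S=imaging.camera("side");T=imaging.camera("top")
def ends(c,d,z):
    v,u=np.nonzero(d["region"]);P=np.c_[u,v].astype(float);w=np.linalg.svd(P-P.mean(0),full_matrices=False)[2][0];k=(P-P.mean(0))@w
    E=[P[k<k.min()+4].mean(0),P[k>k.max()-4].mean(0)];return np.round(E,0).tolist(),[ray(c,e,z).round(1) for e in E]
for n,c in(("side",S),("top",T),("wrist",W)):
    for d in trace(c,"cap_1")[:3]:
        print(n,round(d["p"],2),np.round(d["rect"]),"z54",ends(c,d,54),"z88",ends(c,d,88)[1])
for t in("reject_tray","flux_tin"):
    print(t,[(n,np.round(d["rect"]).tolist(),round(d["p"],2)) for n,c in(("side",S),("top",T)) for d in find_in(c,t)[:1]])
E
```

```text
39.7 r 0.2 ang -94.3 z 221.3 yaw 174.3 F [ 0.1 -0.1 -0.1] tangCW -0.1 rad 0.1 Mz [ 0.   -0.   -0.04] gap 37.4 q6 -120.8
side 0.73 [331. 305.  68.  41.] z54 ([[363.0, 287.0], [299.0, 305.0]], [array([ 602.2, -351.9]), array([ 454.5, -337.4])]) z88 [array([ 575.8, -376.8]), array([ 436.9, -363.1])]
side 0.6 [278. 201.  51.  23.] z54 ([[254.0, 190.0], [302.0, 198.0]], [array([560.8, 110.1]), array([669. ,   9.4])]) z88 [array([536.9,  57.7]), array([638.7, -37. ])]
top 0.62 [387. 195.  24.  28.] z54 ([[380.0, 180.0], [386.0, 207.0]], [array([ 542.8, -322.6]), array([ 461.5, -338.7])]) z88 [array([ 539.3, -312.8]), array([ 460.2, -328.5])]
top 0.56 [271. 166.  37.  38.] z54 ([[287.0, 147.0], [255.0, 180.0]], [array([641.4, -39.3]), array([538.1,  58.6])]) z88 [array([635.4, -37. ]), array([534.8,  58.3])]
wrist 0.74 [259. 173.  56. 153.] z54 ([[259.0, 99.0], [256.0, 246.0]], [array([ 452. , -338.4]), array([ 601.3, -356.1])]) z88 [array([ 452.7, -338.6]), array([ 586.4, -354.5])]
reject_tray [('side', [331.0, 311.0, 91.0, 54.0], 0.67), ('top', [384.0, 186.0, 40.0, 55.0], 0.56)]
flux_tin [('side', [264.0, 282.0, 20.0, 21.0], 0.87), ('top', [343.0, 213.0, 13.0, 12.0], 0.43)]
```

```bash
python3 -c "
from cell import job
print(job.sign_off())"
```

```text
the job is handed in; nothing more can be done
None
```

I handed the job in at about 40 s: the good cap is tight on neck_b, and the shallow one, unscrewed from neck_a, stands upright in the tray; but I over-turned the shallow cap at its first stop, so it tilted and seems to have jumped its thread, and I then straightened and re-tightened it before taking it off.

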